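Hook and snap the cover onto a valve junction box

TASK

Close the open valve junction box with its cover, the long aluminium plate with a bridge handle and a tongue on one end that stands on end in the grey two-compartment bin. Since only its tongue end can be reached there, lift it out and lay it on the bench, handle up, let go and change your grip; then tip the tongue in under the box's lip with the cover still sloping, lower the other end and press it down past the spring roller until the cover is fully home and flat. Leave the plain plate in the bin, leave the other things on the bench where they are, and let go of the cover.

Things in the scene. Friction and masses are not known exactly. Their poses are not given: they have to be found in the camera images.
- cover: The cover: loose aluminium plate, 0.13 to 0.25 kg. Origin: centre of its underside. 130 mm along x (-65 to +65), 60 along y, 5 thick (z 0 to 5); at its +x end (x +53 to +65) a tongue 44 wide, 4 thick (z 0 to 4). It starts in either compartment of the bin, on its -x end, tongue (x axis) up, handle side (z axis) to the bin's -x, leaning up to 0.15 rad; only the top 60 mm stands out.
- tongue_tip (a point): Middle of the end of the cover's tongue: (+65, 0, +2) mm in the cover's frame.
- handle (a point): Middle of the bar of the cover's bridge handle, 8 mm below its top: (-15, 0, +24) mm in the cover's frame. The handle is 10 mm thick along the cover's x, 44 mm long along y, flat-sided, its top at z = 32. While the cover stands in the bin the handle is down inside the compartment, out of reach.
- catch_edge (a point): Middle of the cover's plain end opposite the tongue: (-65, 0, +2.5) mm in the cover's frame.
- jbox: Open grey junction box, fixed. Origin: centre of its underside; x from its roller catch to its lip, z up. Outside 144 x 77 mm, ports beside. A flat ledge 45 mm high runs round inside; the recess over it has inner faces at x = -67 and +66.5, y = +-32.5 mm; side and near walls rise to about 49 mm, bevelled. The cover fits with play of about 1.5 mm each way along x and 2.5 along y.
- lip_edge (a point): Middle of the lower edge of the lip over the far end of the recess: (+55, 0, +52.5) mm in the box's frame, axes as the box. The lip spans the whole width, from here to the far wall 11.5 mm on, 7.5 mm above the ledge, its top 56.5 mm high. The tongue goes in with the cover sloping 0.2 to 0.25 rad, tongue end down; it cannot slide in flat, as the roller stands in the way.
- seat (a point): Where the origin of the closed cover belongs: (0, 0, 45) mm in the box's frame, the cover's axes along the box's.
- catch (a joint): Spring roller on the box's near wall: 16 mm diameter, axis 55.5 mm high along the box's y, reaching in to x = -61.5 mm; its bracket spans x = -68 to -93, 58 mm high, 40 wide. The cover's plain end pushes it outward in passing, then it springs back over the top. Value: outward travel, m, 0 at rest, at most 0.008; 4 N at rest plus 600 N/m. Pressing down with 5 to 12 N at the handle passes it; its own weight does not.
- bin: Grey bin, fixed, two compartments one behind the other along its x, centres at x = -21 and +21 mm. 88 mm along x, 76 along y; walls 4 mm thick and 72 mm high, floor 4 mm. Origin: centre of its underside. The bench in front of the vice, world x = 0.34 to 0.50, y = -0.05 to +0.15 m, is clear for laying the cover down (the vice begins at x = 0.51, 70 mm high).
- plate: A plain plate, 100 x 60 x 5 mm, no handle and no tongue, standing on end in the other compartment; not used. Origin: centre of one face, long axis x.
- end_cap: Machined square end cap, 56 x 56 x 18 mm; a bystander.
- end_cap_b: Second machined end cap, 56 x 56 x 18 mm; a bystander.
- rod: Chromed piston rod lying down, 16 x 148 x 16 mm; a bystander.
- spanner: Open-end spanner lying flat, 36 x 191 x 6 mm; a bystander.
- tape: Roll of black tape, 58 x 56 x 19 mm; a bystander.
- elbow: Elbow air fitting standing, 24 x 15 x 30 mm; a bystander.
- straight: Straight air fitting standing, 15 x 15 x 42 mm; a bystander.
- small_cylinder: Small air cylinder standing, 61 x 61 x 114 mm; a bystander.

How it is judged:
On the way, in this order (a step that is already met when the one before it is completed fails the run):
1. the cover lies flat on the bench, handle up, and is let go (angle between cover's own z axis and vertical below 0.1 rad and height (world z) of cover below 0.008 m and contact force between the fingers and cover below 0.1 N and linear speed of cover below 0.02 m/s), for 0.2 s.
2. the tongue is in under the box's lip with the cover still sloping (x of tongue_tip in the frame of jbox between 0.058 and 0.07 m and z of tongue_tip in the frame of jbox between 0.04 and 0.0525 m and y of tongue_tip in the frame of jbox between -0.015 and 0.015 m and angle between cover's own z axis and vertical above 0.1 rad), for 0.1 s.
At the end, for the whole second after the job is handed in: The cover lies flat in the box's recess (tilt under 0.03 rad, origin within 6 mm of the seat in plan), its tongue at least 3 mm in under the lip and its other end down on the ledge under the roller (within 2 mm), at rest and let go (x of tongue_tip in the frame of jbox above 0.058 m and z of each of tongue_tip, catch_edge in the frame of jbox below 0.0495 m and z of catch_edge in the frame of jbox above 0.045 m and horizontal distance between cover and seat below 0.006 m and angle between cover's own z axis and vertical below 0.03 rad and linear speed of cover below 0.01 m/s); the robot touches nothing.
It fails at once if a bystander on the bench was moved more than 30 mm (distance of any of end_cap, end_cap_b, rod, spanner, tape, elbow, straight, small_cylinder from where it was at the start of the episode above 0.03 m).
It fails at once if the plain plate was taken out of the bin (z of plate in the frame of bin above 0.075 m).
It also fails if it takes over 61 s, if anything falls off the work surface, if the arm or the gripper's body presses on something with over 40 N, if the wrist force passes 120 N, or if a joint passes its speed limit or range.

ROBOT

A 7-joint arm with a two-finger parallel gripper is mounted at the origin on a cart in front of the work surface, level with it; the furniture and walls round the work are solid. World frame = base frame: x ahead of the robot, y to its left, z up, the work surface at z = 0. Lengths are in m, angles in rad, forces in N, time in s.
With the tool pointing down it reaches from about 0.425 to 0.825 m from the base axis. Payload 3.6 kg.
Tool frame: the origin (TCP) lies where the fingers leave the gripper's body, on its centre line; the fingertips stand 73 mm ahead of it and the grasp point (between the pads) lies 54 mm ahead of it; x points along the fingers, y is the direction in which the jaws open and shut, and the axes are right-handed (so a half turn about x gives the same grasp; the last joint's range is limited). The gripper opens to 85 mm and grips with 20 to 120 N. Pads are 22 mm wide; open, the fingers measure 114 mm over their backs; the gripper's body (76 mm by 85 mm) begins 54 mm behind the grasp point. The pads swing forward as they close: fully open they stand 13 mm farther back than shut.
Start: joints at [1.222, 0.615, -0.013, 1.423, 0.008, 1.103, -0.04], TCP at [0.206, -0.616, 0.304] pointing down, gripper open.
Joint ranges: [-3.12, 3.12], [-0.3, 2.06], [-1.34, 1.32], [0.26, 2.42], [-1.36, 4.5], [0.01, 1.98], [-2.84, 2.84]. Speed limits (rad/s): [2.79, 2.79, 3.14, 3.14, 3.14, 3.14, 3.14].

INTERFACE

Orientations are given as a unit quaternion [x, y, z, w].
In Python, from station import arm, snapshot, camera_info, ticket gives the robot as it stands. Calls block until the motion is done:
- arm.movep(position, orientation): joint-space move of the TCP to a pose.
- arm.line_to(position, velocity=0.15, ori=None): straight line of the TCP; ori=None keeps the orientation; velocity is the mean speed in m/s.
- arm.move_j(angles): joint-space move.
- arm.move_gripper(opening, effort=None): opening from 0.0 (shut) to 1.0 (fully open); effort is the grip in N (None keeps the last); returns when the fingers have stopped.
- arm.pause(seconds).
- arm.ik(position, orientation): joint angles nearest the present ones, or None.
- snapshot(name): name is "side" or "top"; returns the picture (480x640x3 uint8, blue, green, red); there is no depth.
- camera_info(name): a dict with "fx", "fy", "cx", "cy" (pixels), "dist_coeffs" ([k1, k2, p1, p2, k3] as OpenCV has them; the pictures are not rectified), "R" (3x3) and "t" (3): a world point X has camera coordinates R X + t. Camera axes: x right, y down, z forward; pixel columns grow to the right and rows downward; lengths in m; the calibration is good to about 2 mm. A picture is of the moment at which its call begins. camera_info takes no time and is no camera call.
A pose or a line that the arm cannot do raises arm.MotionError and nothing moves.
- ticket.finish_job(): hands the job in, once; it reports no verdict.
Readings, each from a call of its own:
- arm.read_time(): time.
- arm.read_joint_positions(): joint angles.
- arm.read_dq(): joint speeds.
- arm.read_effort(): joint torques, N m.
- arm.read_tool_pos(): TCP position.
- arm.read_eef_rot(): TCP orientation.
- arm.read_ft_force(): force on the tool from outside, world axes, zero at the start.
- arm.read_wrist_torque(): the same for the moment, N m.
- arm.read_opening(): opening from 0.0 (shut) to 1.0 (fully open).
Only numpy, scipy, OpenCV 4.12 (cv2) and the standard library are available. Lean on these libraries where they do the work, as an engineer would, in place of code of your own. Each camera call takes 0.05 s, during which the arm holds its last target.

## Working session

There is one attempt and no reset: what is moved stays moved. The work goes in short steps, each a Python script; the robot and the scene stay as the last script left them, time stands still between calls to the robot, and variables do not carry over. Pictures are saved under pics/ and viewed, and the job is handed in when it is done.

```bash
ls; mkdir -p pics; python3 - <<'E'
from station import arm, snapshot, camera_info, ticket
import cv2
for n in ("side","top"):
    cv2.imwrite(f"pics/{n}0.png",snapshot(n)); print(n,camera_info(n))
print(arm.read_time(),arm.read_tool_pos(),arm.read_eef_rot(),arm.read_opening())
E
```

```text
pics
side {'fx': 532.8869475332548, 'fy': 532.8869475332548, 'cx': 324.76273906370204, 'cy': 237.69579054500147, 'dist_coeffs': array([0.05172318, 0.        , 0.        , 0.        , 0.        ]), 'R': array([[-0.95920743, -0.28260323,  0.00751814],
       [-0.1436    ,  0.46415269, -0.87403737],
       [ 0.24351621, -0.83946274, -0.48580053]]), 't': array([0.44493297, 0.30715266, 0.52451597])}
top {'fx': 447.8899869553981, 'fy': 447.8899869553981, 'cx': 324.0003055811725, 'cy': 248.5146104470561, 'dist_coeffs': array([-0.06063091,  0.        ,  0.        ,  0.        ,  0.        ]), 'R': array([[-0.00293294, -0.99983104, -0.01814626],
       [-0.98676731,  0.00583549, -0.16203773],
       [ 0.16211624,  0.01743089, -0.9866177 ]]), 't': array([-0.26120465,  0.5444099 ,  0.85332593])}
0.1 [ 0.20603775 -0.61593467  0.30284603] [-0.69776656 -0.11446748  0.69805942 -0.11283647] 0.9985830527946117
```

View pics/side0.png

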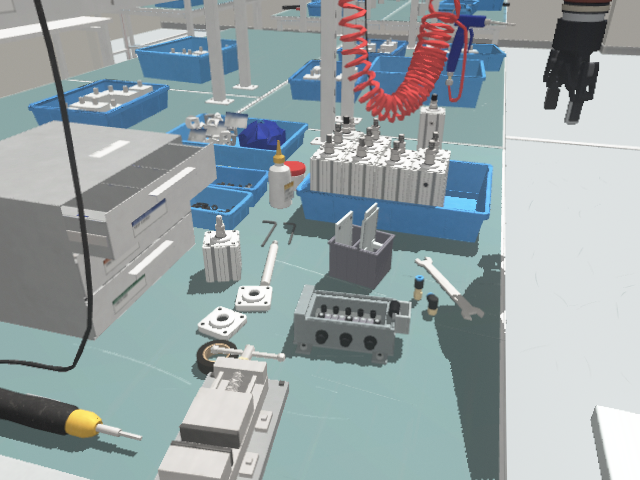

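View pics/top0.png

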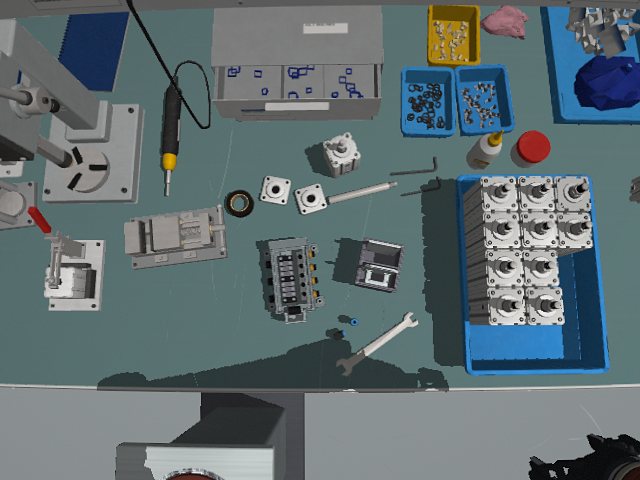

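The top view shows the box near (289,280), the bin near (381,265), the spanner near (380,345) and the vice at (175,235). I'll zoom in on the box and the bin next.

```bash
cat > h.py <<'E'
from station import arm, snapshot, camera_info, ticket
import cv2, numpy as np
from scipy.spatial.transform import Rotation as Ro
def KD(n):
    c=camera_info(n); return np.array([[c['fx'],0,c['cx']],[0,c['fy'],c['cy']],[0,0,1]]),np.array(c['dist_coeffs']),np.array(c['R']),np.array(c['t'])
def ray(n,uv):
    K,D,R,t=KD(n); p=cv2.undistortPoints(np.array([[uv]],float),K,D)[0,0]
    return -R.T@t, R.T@np.array([p[0],p[1],1])
def onz(n,uv,z):
    o,d=ray(n,uv); return o+d*(z-o[2])/d[2]
def tri(a,b): # side uv, top uv
    o1,d1=ray('side',a);o2,d2=ray('top',b)
    s=np.linalg.lstsq(np.c_[d1,-d2],o2-o1,rcond=None)[0]
    p,q=o1+s[0]*d1,o2+s[1]*d2
    return (p+q)/2,np.linalg.norm(p-q)
def proj(n,X):
    K,D,R,t=KD(n); return cv2.projectPoints(np.atleast_2d(np.array(X,float)),cv2.Rodrigues(R)[0],t,K,D)[0][:,0]
def crop(n,x,y,w,h,s,f,img=None):
    im=snapshot(n) if img is None else img
    cv2.imwrite('pics/'+f,cv2.resize(im[y:y+h,x:x+w],None,fx=s,fy=s,interpolation=cv2.INTER_CUBIC))
E
python3 - <<'E'
from h import *
t=cv2.imread('pics/top0.png');s=cv2.imread('pics/side0.png')
crop('top',250,225,160,120,5,'t_a.png',t)
crop('side',285,195,160,120,5,'s_b.png',s)
crop('side',285,260,130,100,6,'s_c.png',s)
for n in('side','top'):
    K,D,R,T=KD(n);print(n,-R.T@T)
E
```

```text
side [0.34316199 0.42348538 0.51992797]
top [ 0.39810181 -0.27921164  0.92538152]
```

View pics/t_a.png

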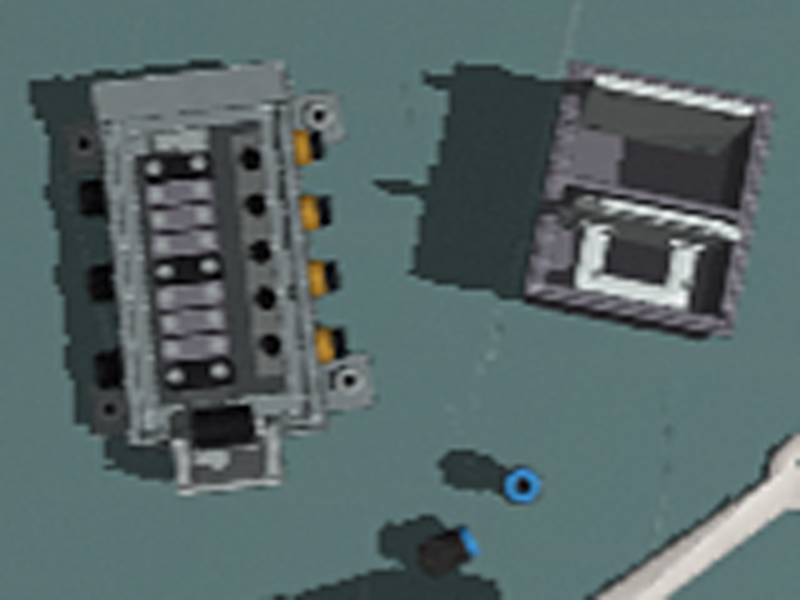

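View pics/s_b.png

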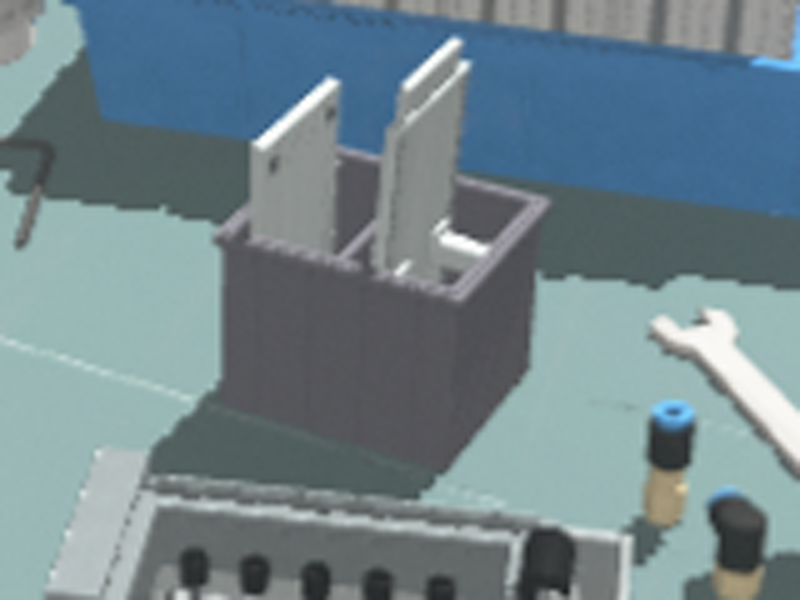

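View pics/s_c.png

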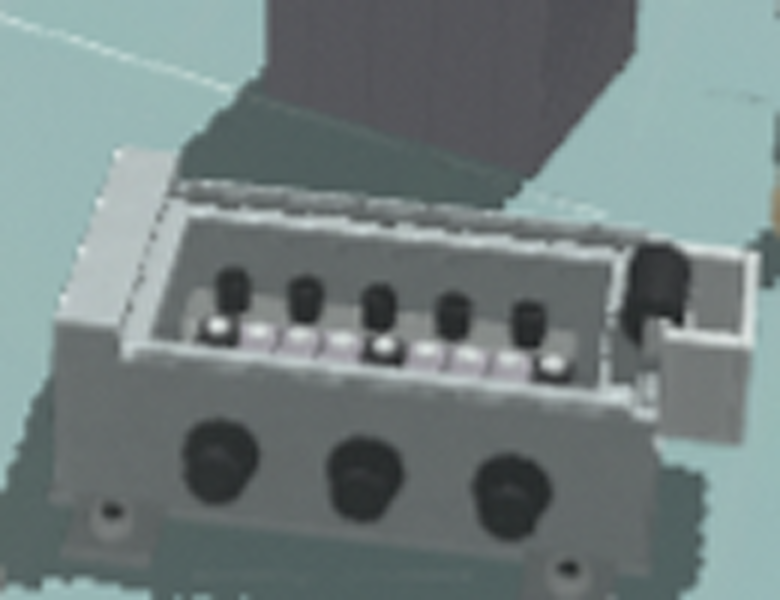

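The top-view crop shows the cover with its handle in the bin's near (-x) compartment. The box lip spans crop (92,80) to (288,105) and the roller bracket ends at (180..280,487). Next I'll measure these.

```bash
python3 - <<'E'
from h import *
np.set_printoptions(precision=4,suppress=True)
ct=lambda u,v:(u/5+250-.4,v/5+225-.4)
cs=lambda u,v:(u/5+285-.4,v/5+195-.4)
cc=lambda u,v:(u/6+285-.4,v/6+260-.4)
def frame(P,Q): # Kabsch 2D : P local Q world
    p,q=P.mean(0),Q.mean(0);H=(P-p).T@(Q-q);a=np.arctan2(H[0,1]-H[1,0],H[0,0]+H[1,1])
    c,s=np.cos(a),np.sin(a);o=q-np.array([[c,-s],[s,c]])@p
    r=(np.array([[c,-s],[s,c]])@P.T).T+o-Q
    return o,a,r
# bin rim z=.072 : far-left(+x,+y), far-right(+x,-y), near-right, near-left
Q=np.array([onz('top',ct(*p),.072)[:2] for p in[(572,65),(773,100),(730,335),(525,298)]])
P=np.array([[44,38],[44,-38],[-44,-38],[-44,38]])/1e3
print('bin',frame(P,Q))
sQ=np.array([onz('side',cs(*p),.072)[:2] for p in[(217,238),(550,200),(460,300)]])
print('bin side',frame(P[[0,2,3]],sQ))
# box: lip top z .0565 far corners & near corners, bracket end corners z .058
Q=np.array([onz('top',ct(*p),z)[:2] for p,z in[((92,82),.0565),((283,62),.0565),((288,103),.0565),((102,126),.0565),((180,492),.058),((281,484),.058)]])
P=np.array([[72,38.5],[72,-38.5],[55,-38.5],[55,38.5],[-93,20],[-93,-20]])/1e3
print('box',frame(P,Q))
Q=np.array([onz('side',cc(*p),z)[:2] for p,z in[((57,320),.0565),((118,150),.0565),((178,152),.0565),((120,325),.0565),((745,345),.058),((758,252),.058)]])
print('box side',frame(P,Q))
# cover tongue end corners: side near(+y) (401,88), far (460,40)
for a in [(401,88),(460,40)]: print(ray('side',cs(*a)))
E
```

```text
bin (array([ 0.507 , -0.3707]), np.float64(-0.19884399914663078), array([[-0.0016, -0.0005],
       [-0.0024,  0.0024],
       [ 0.0018,  0.0006],
       [ 0.0023, -0.0025]]))
bin side (array([ 0.5062, -0.367 ]), np.float64(-0.19018559636945306), array([[-0.0014, -0.001 ],
       [ 0.0017,  0.0014],
       [-0.0003, -0.0004]]))
box (array([ 0.4892, -0.1993]), np.float64(0.10806935070968324), array([[ 0.0001, -0.0001],
       [ 0.0008, -0.0011],
       [ 0.0004, -0.0009],
       [ 0.0008,  0.0023],
       [-0.0017,  0.0004],
       [-0.0004, -0.0006]]))
box side (array([ 0.4892, -0.1975]), np.float64(0.11426569102099148), array([[ 0.0015,  0.0016],
       [ 0.0016, -0.0026],
       [-0.0003, -0.0009],
       [-0.0004,  0.0022],
       [-0.0022,  0.0008],
       [-0.0001, -0.0011]]))
(array([0.3432, 0.4235, 0.5199]), array([ 0.1783, -0.8829, -0.4434]))
(array([0.3432, 0.4235, 0.5199]), array([ 0.1597, -0.8975, -0.4275]))
```

```bash
python3 - <<'E'
from h import *
t=cv2.imread('pics/top0.png');s=cv2.imread('pics/side0.png')
crop('top',350,232,60,45,13,'t_d.png',t)
crop('side',330,195,80,60,10,'s_d.png',s)
E
```

```text
(no output)
```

View pics/t_d.png

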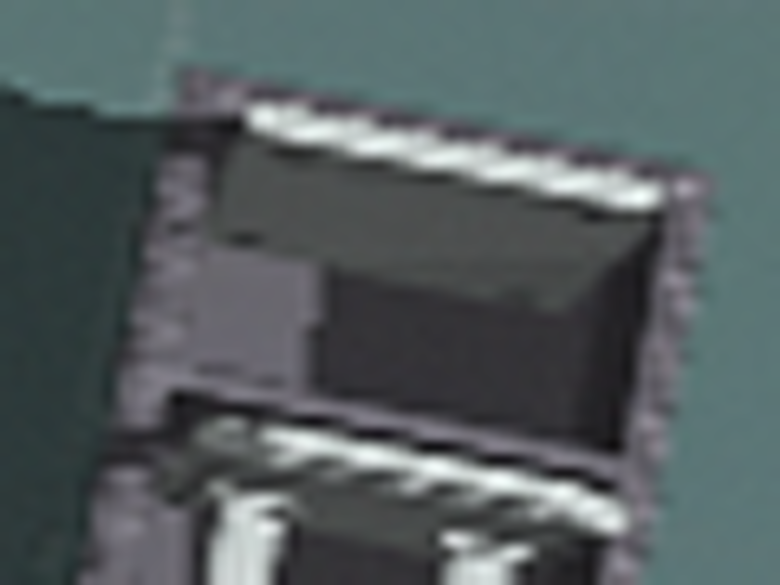

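View pics/s_d.png

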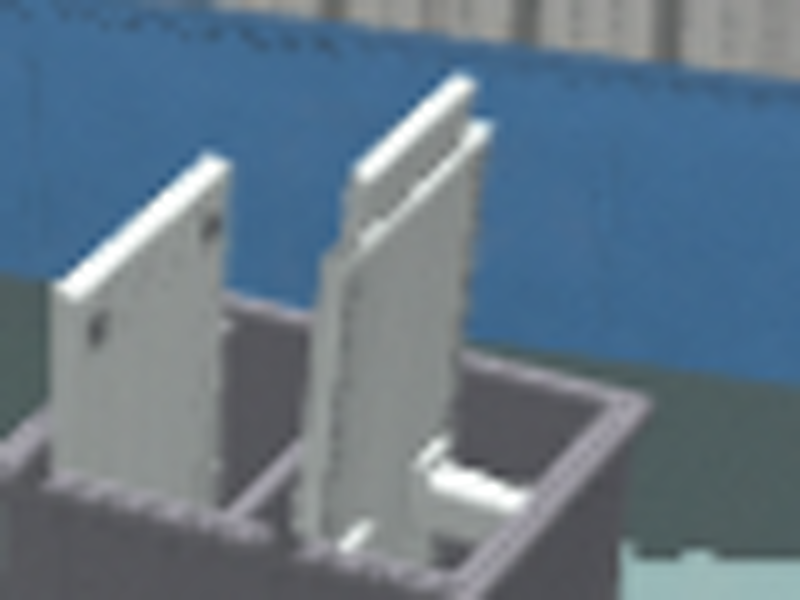

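```bash
python3 - <<'E'
from h import *
np.set_printoptions(precision=4,suppress=True)
ct=lambda u,v:(u/13+350-.4,v/13+232-.4)
cs=lambda u,v:(u/10+330-.4,v/10+195-.4)
a=tri(cs(358,172),ct(265,432));b=tri(cs(467,80),ct(575,495))
print(a,b,np.linalg.norm(a[0]-b[0]))
print(tri(cs(412,126),ct(420,463)))
# body top shoulders
print(tri(cs(332,250),ct(200,432)),tri(cs(490,125),ct(630,520)))
# top with assumed height plane
for z in(.13,.134):
  print(z,onz('side',cs(412,126),z),onz('top',ct(420,463),z))
c=np.cos(-.195);s=np.sin(-.195)
R=np.array([[c,-s],[s,c]])
print((R.T@((a[0]+b[0])[:2]/2-[.5066,-.369])))
# IK tests: grasp tool down, jaws along bin x
for yaw in(-.195,-.195+np.pi):
  x=np.array([0,0,-1.]);y=np.array([np.cos(yaw),np.sin(yaw),0]);M=np.c_[x,y,np.cross(x,y)]
  for z in (.165,.35): print(yaw,z,arm.ik([.486,-.365,z],list(Ro.from_matrix(M).as_quat())))
E
```

```text
(array([ 0.4981, -0.347 ,  0.1338]), np.float64(0.0004389442160808726)) (array([ 0.4889, -0.3893,  0.1327]), np.float64(0.0011573718804021571)) 0.043355536276654734
(array([ 0.4937, -0.3682,  0.133 ]), np.float64(0.0006410182634755593))
(array([ 0.4998, -0.3388,  0.1232]), np.float64(0.00018988959712602413)) (array([ 0.4865, -0.3986,  0.1203]), np.float64(0.001856828898449014))
0.13 [ 0.4945 -0.3744  0.13  ] [ 0.4943 -0.3685  0.13  ]
0.134 [ 0.493  -0.3662  0.134 ] [ 0.4939 -0.368   0.134 ]
[-0.013  -0.0017]
-0.195 0.165 [ 0.7485  0.7172 -0.2319  1.6931  0.2217  0.7571  0.215 ]
-0.195 0.35 [ 0.792   0.524  -0.3039  1.4786  0.1638  1.164   0.2665]
2.9465926535897933 0.165 [ 0.3146  0.7583  0.4978  1.708  -0.4763  0.7984 -2.3006]
2.9465926535897933 0.35 [ 0.3004  0.5485  0.5196  1.4957 -0.2846  1.1731 -2.4693]
```

```bash
python3 - <<'E'
from h import *
np.set_printoptions(precision=4,suppress=True)
cs=lambda u,v:(u/10+330-.4,v/10+195-.4)
c=np.cos(-.205);s=np.sin(-.205);n=np.array([-s,c,0]);ex=np.array([c,s,0])
def onplane(uv,p0):
    o,d=ray('side',uv);return o+d*((p0-o)@n)/(d@n)
p0=np.array([.4998,-.3388,.123])
def show(uvs,p0):
    P=[onplane(cs(*u),p0) for u in uvs]
    for p in P: print(p, (p-[.5066,-.369,0])@ex)
    d=P[0]-P[-1];print('lean',np.arctan2(d@ex,d[2]))
show([(330,250),(302,540)],p0)      # back left edge
show([(352,262),(325,545)],p0)      # front edge of +y side
p1=np.array([.4865,-.3986,.1203])
show([(492,128),(462,360)],p1)
E
```

```text
[ 0.5002 -0.3389  0.1231] -0.012388532226024386
[ 0.5028 -0.3394  0.0675] -0.009770770346862434
lean -0.04706688007888552
[ 0.4963 -0.3381  0.1219] -0.016385229408208715
[ 0.4986 -0.3386  0.0678] -0.01402031667087283
lean -0.043649119701262035
[ 0.4851 -0.3983  0.1199] -0.015099190817684991
[ 0.4879 -0.3989  0.0738] -0.012213725623141554
lean -0.06244876660312257
```

```bash
cat >> h.py <<'E'
def Q(x,y):
    x=np.array(x,float);x/=np.linalg.norm(x);y=np.array(y,float);y-=x*(x@y);y/=np.linalg.norm(y)
    return list(Ro.from_matrix(np.c_[x,y,np.cross(x,y)]).as_quat())
E
python3 - <<'E'
from h import *
res=[]
for phi in(.3,.4,.5,.6,.8):
  for al in np.radians(np.arange(-180,180,15)):
    for sg in(1,-1):
      h=np.array([np.cos(al),np.sin(al),0]);tx=np.cos(phi)*h-np.sin(phi)*np.array([0,0,1])
      cz=np.sin(phi)*h+np.cos(phi)*np.array([0,0,1])
      for cx in(.40,.44):
       for cy in (.0,.05,.1):
        E=np.array([cx,cy,0])+.06*h
        tcp=E-.159*tx+.0025*cz
        q=arm.ik(list(tcp),Q(tx,sg*cz))
        if q is not None: res.append((phi,round(np.degrees(al)),sg,cx,cy,np.round(q,2)))
print(len(res))
for phi in(.3,.4,.5,.6,.8):
  r=[x for x in res if x[0]==phi]
  print(phi,len(r))
  for x in r[::max(1,len(r)//12)]: print(x)
E
```

```text
986
0.3 203
(0.3, -180, 1, 0.4, 0.0, array([-0.34,  1.35,  0.65,  1.37, -0.33,  1.89, -2.67]))
(0.3, -165, 1, 0.44, 0.05, array([-0.47,  1.37,  0.62,  1.22, -0.24,  1.95, -2.66]))
(0.3, -150, -1, 0.44, 0.0, array([-0.07,  1.28, -0.37,  1.29,  0.45,  1.94, -0.09]))
(0.3, -120, 1, 0.4, 0.05, array([-1.13,  1.61,  1.22,  1.61, -0.34,  1.49, -1.91]))
(0.3, -105, 1, 0.44, 0.1, array([-1.23,  1.56,  1.15,  1.56, -0.24,  1.39, -1.95]))
(0.3, -90, -1, 0.44, 0.0, array([-0.61,  1.13, -0.07,  1.89,  0.92,  1.39,  0.05]))
(0.3, -60, 1, 0.4, 0.05, array([-1.67,  1.66,  1.13,  2.28, -0.5 ,  0.35, -1.53]))
(0.3, -45, -1, 0.44, 0.1, array([-0.62,  1.27, -0.58,  2.28,  1.45,  1.8 , -0.38]))
(0.3, 75, -1, 0.44, 0.0, array([ 0.92,  1.17, -0.38,  2.08, -1.03,  0.93, -0.12]))
(0.3, 105, 1, 0.4, 0.05, array([ 1.  ,  1.39, -0.94,  1.87, -0.08,  0.96,  2.16]))
(0.3, 120, 1, 0.44, 0.1, array([ 0.83,  1.53, -1.16,  1.64,  0.16,  1.2 ,  1.91]))
(0.3, 135, -1, 0.44, 0.0, array([ 0.38,  1.23, -0.17,  1.41, -0.38,  1.68, -0.35]))
(0.3, 165, 1, 0.4, 0.05, array([-0.31,  1.34,  0.66,  1.41, -0.53,  1.95, -2.79]))

[... 3668 characters left out ...]
0.7 ,  1.91,  0.07,  0.89, -2.23]))
(0.8, -90, -1, 0.4, 0.1, array([-0.36,  0.87, -0.54,  2.03,  0.92,  1.28, -0.01]))
(0.8, -60, 1, 0.4, 0.05, array([-1.31,  1.03,  0.97,  2.41, -0.3 ,  0.08, -1.37]))
(0.8, 75, 1, 0.4, 0.1, array([ 0.88,  1.03, -1.06,  2.41,  2.1 ,  0.09, -0.61]))
(0.8, 90, -1, 0.4, 0.05, array([ 0.64,  0.81, -0.47,  2.23, -0.85,  0.55, -0.49]))
(0.8, 105, -1, 0.44, 0.1, array([ 0.45,  0.84, -0.44,  2.03, -0.61,  0.72, -0.66]))
(0.8, 135, 1, 0.44, 0.0, array([ 0.8 ,  1.21, -1.15,  1.72,  0.42,  1.27,  1.9 ]))
(0.8, 150, -1, 0.4, 0.05, array([ 0.31,  0.9 , -0.42,  1.8 , -0.09,  1.15, -0.53]))
(0.8, 165, -1, 0.44, 0.1, array([ 0.16,  0.96, -0.46,  1.62,  0.02,  1.32, -0.53]))
```

```bash
python3 - <<'E'
from h import *
np.set_printoptions(precision=4,suppress=True)
yaw=-.205;bx=np.array([np.cos(yaw),np.sin(yaw),0])
cx=np.array([0,0,1.])-.05*bx;cx/=np.linalg.norm(cx)
q=Q(-cx,bx)
tip=np.array([.4936,-.3682,.1335])
tcp=tip-.025*cx+.054*cx
arm.move_gripper(.42,60)
arm.movep(list(tcp+.11*cx),q)
print(arm.read_time(),arm.read_tool_pos())
arm.line_to(list(tcp+.02*cx),.2)
crop('side',285,150,160,120,5,'s_e.png')
crop('top',310,200,120,90,6,'t_e.png')
print(arm.read_time(),arm.read_tool_pos(),arm.read_ft_force())
E
```

```text
2.0417 [ 0.4853 -0.3692  0.2723]
2.7417 [ 0.4919 -0.3687  0.1843] [-0.1253  0.165   0.4117]
```

View pics/s_e.png

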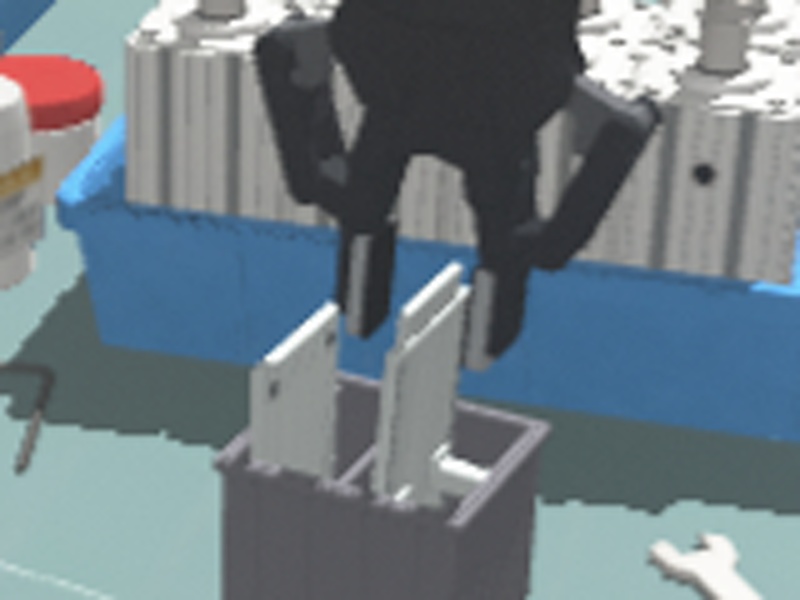

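The fingers straddle the cover, with pads at about (365,285) and (480,315) and the tongue between them, and they clear the plain plate. I'll go down, grip and lift.

```bash
python3 - <<'E'
from h import *
np.set_printoptions(precision=4,suppress=True)
yaw=-.205;bx=np.array([np.cos(yaw),np.sin(yaw),0])
cx=np.array([0,0,1.])-.05*bx;cx/=np.linalg.norm(cx)
tip=np.array([.4936,-.3682,.1335])
tcp=tip-.025*cx+.054*cx
arm.line_to(list(tcp),.1)
print(arm.read_tool_pos(),arm.read_ft_force())
arm.move_gripper(0,70)
print(arm.read_opening(),arm.read_tool_pos(),arm.read_ft_force())
p=np.array(arm.read_tool_pos())
arm.line_to(list(p+[0,0,.02]+.0015*bx),.1)
print(arm.read_ft_force())
arm.line_to(list(p+[0,0,.13]+.0015*bx),.2)
print(arm.read_time(),arm.read_tool_pos(),arm.read_ft_force(),arm.read_opening())
crop('side',285,100,160,160,3.7,'s_f.png')
E
```

```text
[ 0.4921 -0.3679  0.1626] [0.7563 0.1179 0.7254]
0.04487113714545044 [ 0.4922 -0.368   0.1632] [-1.0483  0.9255  4.0112]
[-0.0517 -0.2288 -3.0014]
4.5333 [ 0.4927 -0.3679  0.2916] [ 0.148   0.6483 -3.1644] 0.04725397071791649
```

View pics/s_f.png

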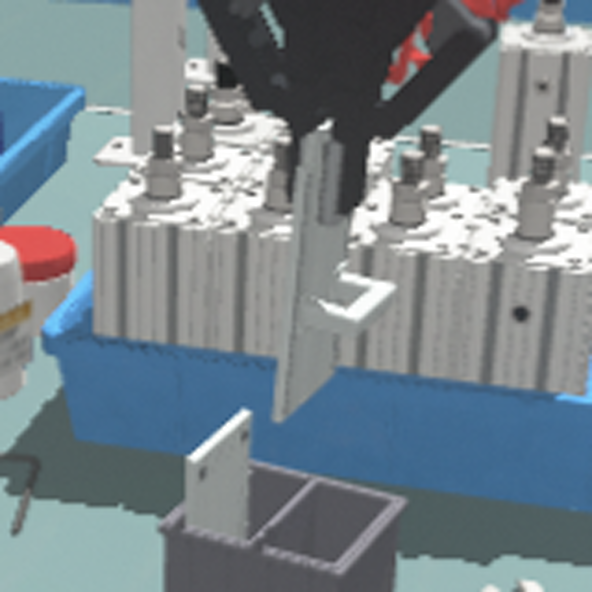

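The cover is held firmly: its bottom end is at crop (285,415), the handle at (370,300), and the plain plate stayed in the bin. Now I'll move to the lay-down pose.

```bash
cat >> h.py <<'E'
def lay(phi,al,c,dz):
    h=np.array([np.cos(al),np.sin(al),0]);tx=np.cos(phi)*h-np.sin(phi)*np.array([0,0,1])
    cz=np.sin(phi)*h+np.cos(phi)*np.array([0,0,1])
    E=np.array([c[0],c[1],dz])+.065*h
    return E-.1597*tx+.0025*cz, Q(tx,-cz), h, tx
E
python3 - <<'E'
from h import *
np.set_printoptions(precision=4,suppress=True)
al=np.radians(100);c=(.425,.06)
p0,q0,h,tx=lay(.4,al,c,.13)
p1,q1,h,tx=lay(.4,al,c,.002)
print(p0,p1,arm.ik(list(p0),q0),arm.ik(list(p1),q1))
arm.movep(list(p0),q0)
print(arm.read_time(),arm.read_ft_force(),arm.read_opening())
arm.line_to(list(p1+[0,0,.015]),.2)
print(arm.read_time(),arm.read_tool_pos(),arm.read_ft_force())
cv2.imwrite('pics/s_g.png',snapshot('side'));crop('top',150,200,200,150,4,'t_g.png')
E
```

```text
[ 0.4391 -0.0199  0.1945] [ 0.4391 -0.0199  0.0665] [ 0.5743  0.8251 -0.2528  1.9666 -0.8094  1.2549 -0.4269] [ 0.6294  1.0845 -0.3365  1.9417 -0.7559  1.041  -0.336 ]
6.0917 [-0.7323 -0.0822 -2.5451] 0.047741461523839394
6.8083 [ 0.4395 -0.0199  0.0822] [-0.9346 -0.5517 -2.7566]
```

View pics/s_g.png

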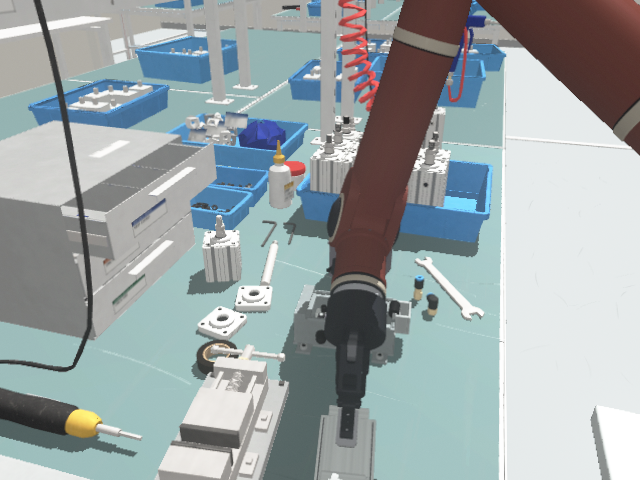

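View pics/t_g.png

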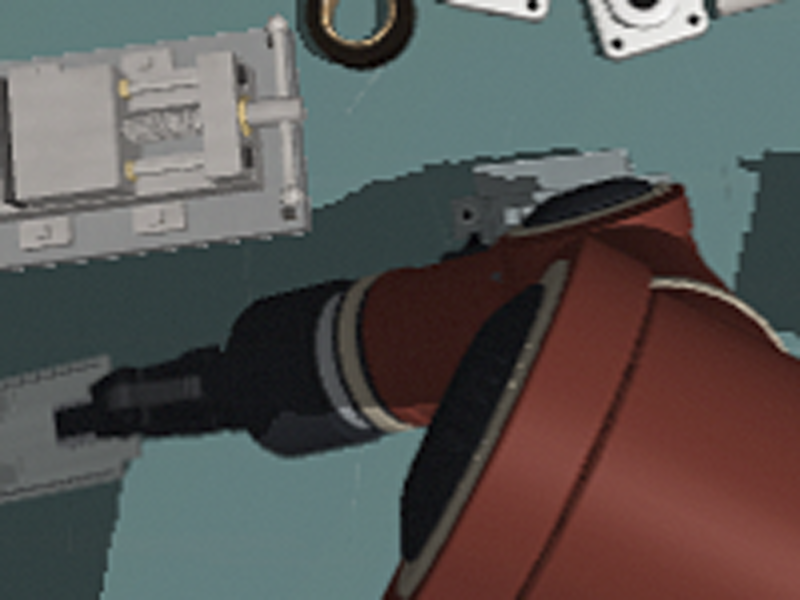

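The cover is tilted over the clear bench area with its handle up. The wrist passes close over the box, so I'll shift about 30 mm in +y before lowering.

```bash
python3 - <<'E'
from h import *
np.set_printoptions(precision=4,suppress=True)
al=np.radians(100);c=(.42,.088)
p1,q1,h,tx=lay(.4,al,c,.001)
arm.line_to(list(p1+[0,0,.015]),.15,q1)
f0=np.array(arm.read_ft_force())
for d in(.008,.004,.002,0,-.002):
    arm.line_to(list(p1+[0,0,d]),.06)
    f=np.array(arm.read_ft_force());print(d,f-f0,arm.read_tool_pos()[2])
    if f[2]-f0[2]>1.0: break
arm.move_gripper(.28)
print(arm.read_opening(),arm.read_ft_force()-f0)
cv2.imwrite('pics/s_h.png',snapshot('side')[200:,200:])
# withdraw horizontally
p=np.array(arm.read_tool_pos())
arm.line_to(list(p-.02*h-[0,0,.0]),.1)
arm.line_to(list(p-.06*h+[0,0,.01]),.15)
arm.line_to(list(p-.06*h+[0,0,.12]),.25)
print(arm.read_time(),arm.read_ft_force())
cv2.imwrite('pics/s_i.png',snapshot('side'))
E
```

```text
0.008 [-0.0298  0.4091  0.5294] 0.0729634302568816
0.004 [ 0.2079 -0.2201  0.4265] 0.06919702395569712
0.002 [-0.3205 -0.5579  0.6682] 0.0674096628970676
0 [-0.7495  0.3186  0.6045] 0.06540954619883237
-0.002 [ 0.6291 -2.0358  4.722 ] 0.06415477509639361
0.2789210712996028 [0.3851 0.0145 2.1049]
10.2583 [-0.2665 -0.4195  0.1358]
```

View pics/s_h.png

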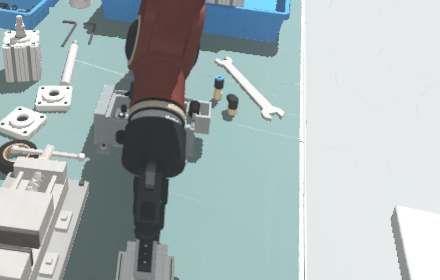

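View pics/s_i.png

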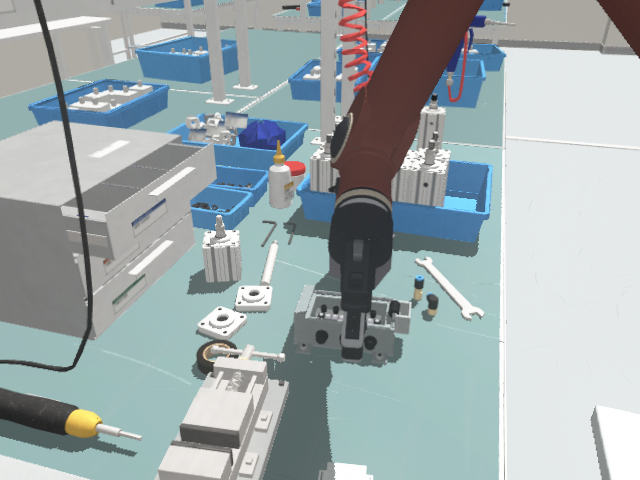

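```bash
python3 - <<'E'
from h import *
im=snapshot('top');cv2.imwrite('pics/t_i_full.png',im);crop('top',110,215,160,120,5,'t_i.png',im)
E
```

```text
(no output)
```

View pics/t_i.png

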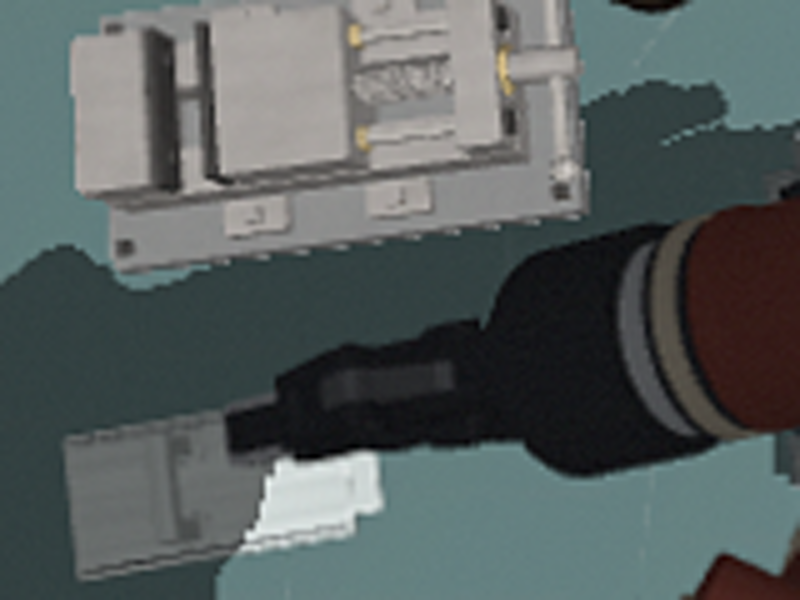

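```bash
cat >> h.py <<'E'
def frame(P,Qw):
    P=np.array(P)/1e3;Qw=np.array(Qw)
    p,q=P.mean(0),Qw.mean(0);H=(P-p).T@(Qw-q);a=np.arctan2(H[0,1]-H[1,0],H[0,0]+H[1,1])
    R=np.array([[np.cos(a),-np.sin(a)],[np.sin(a),np.cos(a)]]);o=q-R@p
    return o,a,(R@P.T).T+o-Qw
E
python3 - <<'E'
from h import *
np.set_printoptions(precision=4,suppress=True)
ct=lambda u,v:(u/5+110-.4,v/5+215-.4)
P=[(-65,30),(-65,-30),(53,-30),(65,-22)]
o,a,r=frame(P,[onz('top',ct(*p),.0045)[:2] for p in[(66,437),(80,579),(354,534),(382,510)]])
print(o,a,r)
R=np.array([[np.cos(a),-np.sin(a)],[np.sin(a),np.cos(a)]])
print('handle',R@[-.015,0]+o, 'from px',onz('top',ct(182,487),.032))
print(arm.read_joint_positions())
hp=R@[-.015,0]+o
for sg in(1,-1):
  y=sg*np.array([np.cos(a),np.sin(a),0])
  for z in(.083,.2):print(sg,z,arm.ik([hp[0],hp[1],z],Q([0,0,-1],y)))
  # place: cover yaw .111 pitched .22 tongue down
  yb=.111; ex=np.array([np.cos(yb),np.sin(yb),0])
  cx=np.cos(.22)*ex-np.sin(.22)*np.array([0,0,1]);cz=np.sin(.22)*ex+np.cos(.22)*np.array([0,0,1])
  print('place',arm.ik(list(np.array([.489,-.198,.07])+.08*cz-.015*cx),Q(-cz,sg*cx)))
  print('place2',arm.ik(list(np.array([.489,-.198,.07])+.08*cz-.015*cx),Q(-cz,-sg*cx)))
E
```

```text
[0.4201 0.0892] -1.4070227145406076 [[ 0.0004  0.0006]
 [-0.0003  0.0005]
 [-0.0001 -0.001 ]
 [-0.     -0.0002]]
handle [0.4177 0.104 ] from px [0.4176 0.0951 0.032 ]
[ 0.6008  0.8577 -0.2239  1.9167 -0.7689  1.2969 -0.4211]
1 0.083 [-0.5054  0.715   0.3137  2.242  -0.7829  0.291  -0.9108]
1 0.2 [-0.4719  0.4558  0.2465  2.1572 -0.2069  0.5502 -1.4797]
place [ 0.4705  0.7103 -0.2685  1.8003  0.3254  0.8866  0.1211]
place2 [-0.0955  0.7941  0.6667  1.8191 -0.4396  0.8994 -2.2586]
-1 0.083 [ 0.037   0.7397 -0.4938  2.226   0.9592  0.4009  0.4732]
-1 0.2 [ 0.2873  0.5759 -0.8515  2.1356  0.6706  0.7197  0.7202]
place [-0.0955  0.7941  0.6667  1.8191 -0.4396  0.8994 -2.2586]
place2 [ 0.4705  0.7103 -0.2685  1.8003  0.3254  0.8866  0.1211]
```

The cover lies flat on the bench with its handle up. Its corners fit to within 1 mm, putting the origin at (0.420, 0.089) and the yaw at -1.407. Regrasping by the handle.

```bash
python3 - <<'E'
from h import *
np.set_printoptions(precision=4,suppress=True)
a=-1.407;hp=np.array([.4177,.1035]);y=[np.cos(a),np.sin(a),0];q=Q([0,0,-1],y)
arm.move_gripper(.55)
arm.movep([hp[0],hp[1],.19],q)
print(arm.read_time())
arm.line_to([hp[0],hp[1],.125],.2)
cv2.imwrite('pics/t_j.png',cv2.resize(snapshot('top')[215:335,110:270],None,fx=5,fy=5))
print(arm.read_time(),arm.read_tool_pos())
E
```

```text
11.825
12.35 [0.4184 0.1025 0.1253]
```

View pics/t_j.png

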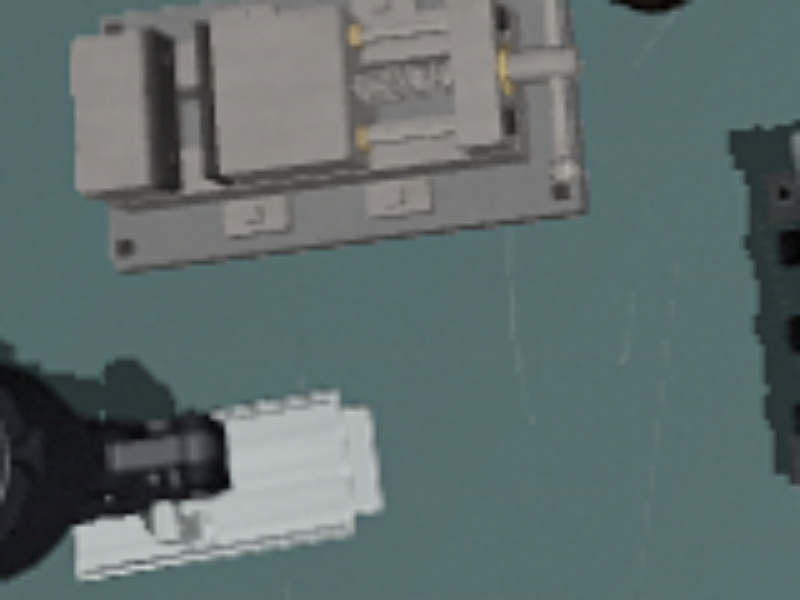

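The gripper is over the handle, with the handle's leg visible at (175,520). Going down to grip.

```bash
python3 - <<'E'
from h import *
np.set_printoptions(precision=4,suppress=True)
hp=np.array([.4177,.1035])
arm.line_to([hp[0],hp[1],.081],.1)
print(arm.read_tool_pos(),arm.read_ft_force())
arm.move_gripper(0,80)
p=np.array(arm.read_tool_pos())
print(arm.read_opening()*85,p,arm.read_ft_force())
arm.line_to(list(p+[0,0,.12]),.2)
print(arm.read_time(),arm.read_tool_pos(),arm.read_ft_force())
cv2.imwrite('pics/t_k.png',cv2.resize(snapshot('top')[215:335,110:270],None,fx=5,fy=5))
cv2.imwrite('pics/s_k.png',snapshot('side'))
E
```

```text
[0.418  0.1035 0.0815] [ 0.5986 -0.5528  0.3133]
8.229253632517317 [0.418  0.1037 0.0817] [-0.5138 -0.5605  5.3592]
14.125 [0.4171 0.1037 0.2011] [ 0.0842  0.4292 -2.4347]
```

View pics/t_k.png

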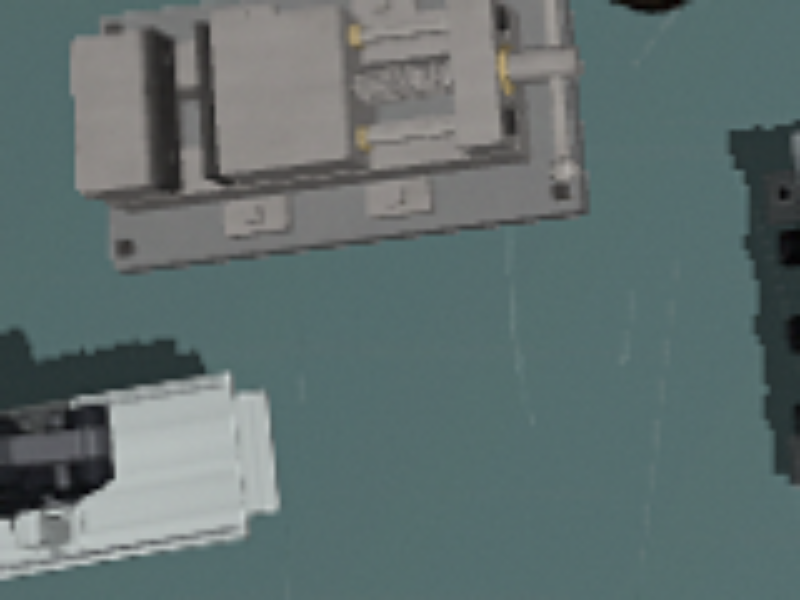

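View pics/s_k.png

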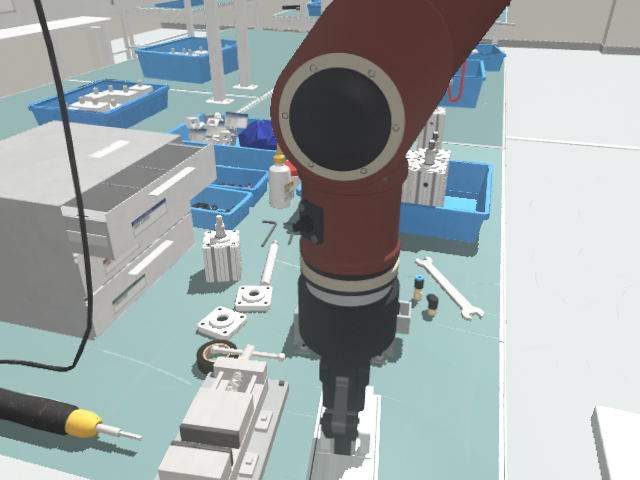

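The cover hangs level in the hand. The tongue corners are at (268,392) and (278,510) and the shoulders at (230,375) and (245,535). I'll measure its offset from the hand.

```bash
python3 - <<'E'
from h import *
np.set_printoptions(precision=4,suppress=True)
ct=lambda u,v:(u/5+110-.4,v/5+215-.4)
P=[(53,30),(53,-30),(65,22),(65,-22)]
o,a,r=frame(P,[onz('top',ct(*p),.1195+.0045)[:2] for p in[(231,375),(246,535),(268,391),(279,511)]])
print(o,a,r)
p=np.array(arm.read_tool_pos())
R=np.array([[np.cos(a),-np.sin(a)],[np.sin(a),np.cos(a)]])
print('tcp in cover',R.T@(p[:2]-o)*1e3, Ro.from_quat(arm.read_eef_rot()).as_matrix())
a0=-1.407;o0=np.array([.4201,.0892]);R=np.array([[np.cos(a0),-np.sin(a0)],[np.sin(a0),np.cos(a0)]])
print('bench',R.T@(np.array([.418,.1037])-o0)*1e3)
E
```

```text
[0.4195 0.0882] -1.426696437328151 [[ 0.0008 -0.0005]
 [-0.0011 -0.0005]
 [ 0.0004  0.0006]
 [-0.0001  0.0004]]
tcp in cover [-15.4795  -0.2754] [[-0.0033  0.163  -0.9866]
 [-0.001  -0.9866 -0.163 ]
 [-1.      0.0004  0.0034]]
bench [-14.6484   0.2925]
```

```bash
python3 - <<'E'
from h import *
im=sum(snapshot('top').astype(float) for _ in range(2))/2
im=im.astype(np.uint8)
crop('top',260,232,66,50,12,'b1.png',im);crop('top',260,278,66,50,12,'b2.png',im)
E
```

```text
(no output)
```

View pics/b1.png

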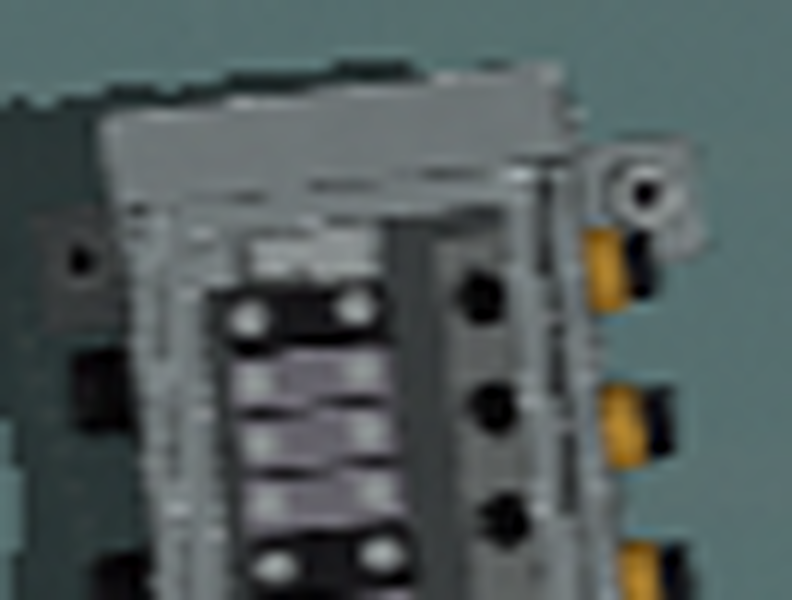

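View pics/b2.png

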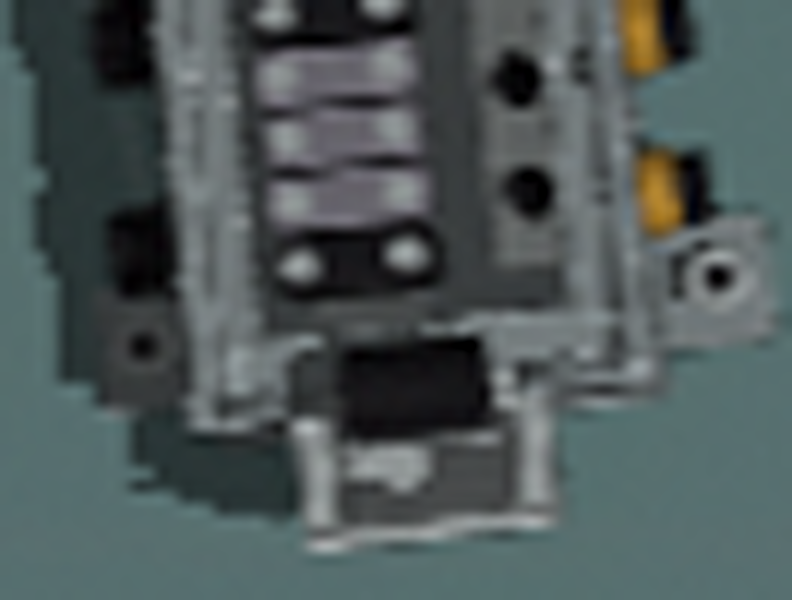

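Lip corners in b1 are (102,118), (565,68), (578,158) and (117,205). In b2 the bracket end is at (308,548) and (555,521), and the near-wall corners are at (192,427) and (658,380).

```bash
python3 - <<'E'
from h import *
np.set_printoptions(precision=4,suppress=True)
c1=lambda u,v:(u/12+260-.45,v/12+232-.45)
c2=lambda u,v:(u/12+260-.45,v/12+278-.45)
W=[onz('top',c1(*p),.0565)[:2] for p in[(102,118),(567,67),(578,158),(117,205)]]+[onz('top',c2(*p),z)[:2] for p,z in[((308,548),.058),((555,521),.058),((192,427),.049),((658,380),.049)]]
P=[(72,38.5),(72,-38.5),(55,-38.5),(55,38.5),(-93,20),(-93,-20),(-72,38.5),(-72,-38.5)]
o,a,r=frame(P,W);print(o,a,r*1e3)
o,a,r=frame(P[:6],W[:6]);print(o,a)
E
```

```text
[ 0.4899 -0.1993] 0.10411266030218286 [[ 1.6892 -0.3117]
 [ 1.6462 -0.1857]
 [-0.0421 -0.093 ]
 [-0.6713  0.6521]
 [-0.5792 -0.0001]
 [-0.6266 -0.2793]
 [-1.0147  0.6113]
 [-0.4015 -0.3936]]
[ 0.4897 -0.1993] 0.10383688655640622
```

```bash
cat >> h.py <<'E'
BO=np.array([.4895,-.199]);BA=.106
def tippose(xt,zt,th,yt=0.,hz=.0817):
    """box-frame lower tongue-tip corner (m), slope th -> TCP pose"""
    ex=np.array([np.cos(BA),np.sin(BA),0]);ey=np.array([-np.sin(BA),np.cos(BA),0]);ez=np.array([0,0,1.])
    cx=np.cos(th)*ex-np.sin(th)*ez;cz=np.sin(th)*ex+np.cos(th)*ez
    tip=np.array([BO[0],BO[1],0])+xt*ex+yt*ey+zt*ez
    return list(tip-.080*cx+hz*cz),Q(-cz,cx)
E
python3 - <<'E'
from h import *
np.set_printoptions(precision=4,suppress=True)
p,q=tippose(.045,.13,.22);print(arm.ik(p,q))
arm.movep(p,q);print(arm.read_time())
f0=np.array(arm.read_ft_force())
p,q=tippose(.046,.064,.22);arm.line_to(p,.15,q)
arm.pause(.1)
print(arm.read_time(),np.array(arm.read_tool_pos())-p,arm.read_ft_force()-f0)
s=snapshot('side');t=snapshot('top')
cv2.imwrite('pics/s_l.png',cv2.resize(s[230:370,270:430],None,fx=5,fy=5)[:600]);cv2.imwrite('pics/t_l.png',cv2.resize(t[225:345,240:400],None,fx=5,fy=5))
E
```

```text
[ 0.4137  0.5744 -0.1491  1.785   0.1939  1.0015  0.2637]
15.8417
16.5333 [0.0008 0.     0.0011] [ 1.0748 -1.365   0.118 ]
```

View pics/s_l.png

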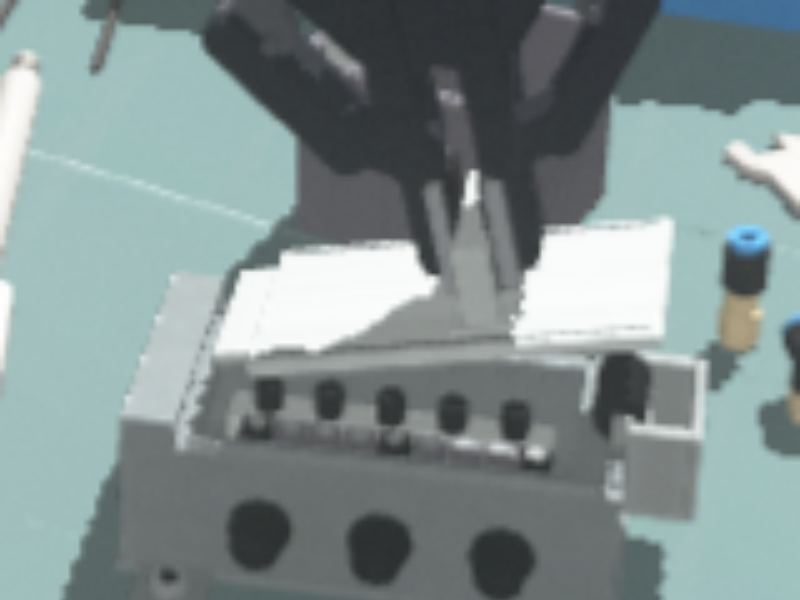

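View pics/t_l.png

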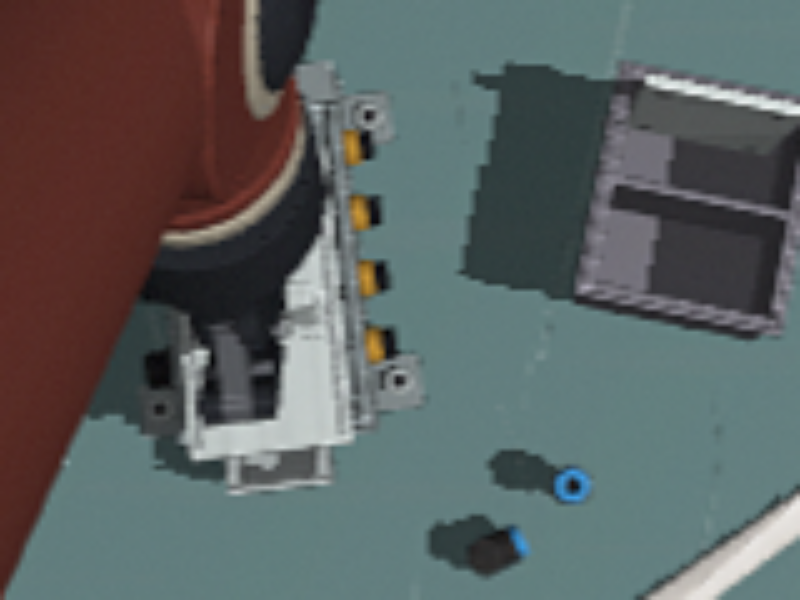

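```bash
python3 - <<'E'
from h import *
ex=np.array([np.cos(BA),np.sin(BA),0]);ey=np.array([-np.sin(BA),np.cos(BA),0]);ez=np.array([0,0,1.])
B=lambda x,y,z:np.array([*BO,0])+(x*ex+y*ey+z*ez)/1e3
th=.22
def C(x,y,z): # cover pt, mm with tip at 46,64
    dx=x-65; return B(46+.8+dx*np.cos(th)+z*np.sin(th), y, 65-dx*np.sin(th)+z*np.cos(th))
names=dict(tipN=C(65,22,4),tipF=C(65,-22,4),tipNlow=C(65,22,0),plainN=C(-65,30,5),plainF=C(-65,-30,5),plainNlow=C(-65,30,0),shN=C(53,30,5),lipN=B(55,38.5,56.5),lipF=B(55,-38.5,56.5),lipoutN=B(72,38.5,56.5),brN=B(-93,20,58),brF=B(-93,-20,58))
for k,v in names.items():print(k,np.round((proj('side',v)[0]-[270,230]+.4)*5))
for k in('plainN','plainF','brN','brF'):print('top',k,np.round((proj('top',names[k])[0]-[240,225]+.4)*5))
E
```

```text
tipN [211. 355.]
tipF [240. 270.]
tipNlow [214. 366.]
plainN [661. 336.]
plainF [672. 218.]
plainNlow [664. 351.]
shN [245. 365.]
lipN [174. 421.]
lipF [227. 272.]
lipoutN [116. 414.]
brN [702. 439.]
brF [708. 357.]
top plainN [186. 461.]
top plainF [348. 443.]
top brN [228. 496.]
top brF [331. 484.]
```

The projected corners match the picture to within about 1 mm, so alignment is good. Inserting the tongue in small steps.

```bash
python3 - <<'E'
from h import *
np.set_printoptions(precision=4,suppress=True)
f0=np.array(arm.read_ft_force())
def go(x,z,th,v=.05):
    p,q=tippose(x,z,th);arm.line_to(p,v,q)
    f=arm.read_ft_force()-f0;print((x,z,th),(np.array(arm.read_tool_pos())-p)*1e3,f);return f
go(.047,.0495,.22)
for x in(.052,.056,.059,.062,.0645):
    f=go(x,.0457+(.0645-x)*.2236,.22,.03)
    if abs(f).max()>12: break
arm.pause(.2)
print(arm.read_time(),arm.read_ft_force()-f0)
s=snapshot('side')
cv2.imwrite('pics/s_m.png',cv2.resize(s[240:360,270:430],None,fx=5,fy=5))
E
```

```text
(0.047, 0.0495, 0.22) [-0.2259  0.0766 -0.4754] [ 0.4616 -0.0116  0.7212]
(0.052, 0.048494999999999996, 0.22) [0.4272 0.0837 0.0688] [-0.5926 -0.1719  0.4149]
(0.056, 0.0476006, 0.22) [ 0.2487  0.095  -0.0209] [ 0.1454 -1.521   1.1717]
(0.059, 0.0469298, 0.22) [ 0.2158  0.0724 -0.0471] [ 0.0428 -1.2448  0.4847]
(0.062, 0.046258999999999995, 0.22) [ 0.2417  0.0851 -0.0359] [-0.9506 -1.328   0.3423]
(0.0645, 0.0457, 0.22) [ 0.1847  0.073  -0.0399] [ 1.0374 -0.3404 -0.4066]
18.625 [ 0.7799 -0.307  -0.0718]
```

View pics/s_m.png

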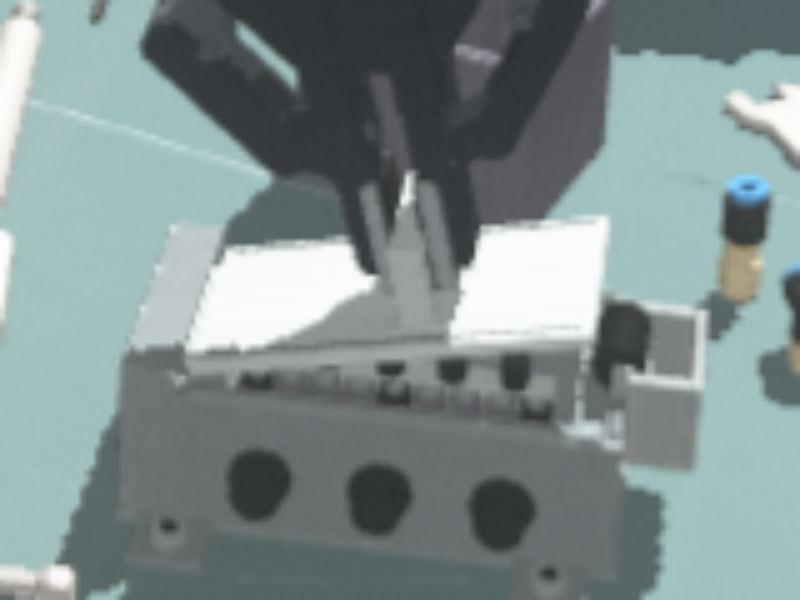

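The tongue is under the lip at about (200,340) with no contact force, and the cover is still sloping. Now I'll rotate it down about the tongue tip, watching the forces.

```bash
python3 - <<'E'
from h import *
np.set_printoptions(precision=4,suppress=True)
f0=np.array(arm.read_ft_force())
def go(x,z,th,v=.03):
    p,q=tippose(x,z,th);arm.line_to(p,v,q)
    f=arm.read_ft_force()-f0;print((x,z,th),(np.array(arm.read_tool_pos())-p)*1e3,f,arm.read_opening());return f
for th in(.17,.13,.10,.08,.06,.04,.02,.01,0):
    f=go(.0645,.0455,th)
    if f[2]>25 or abs(f[:2]).max()>20: break
print(arm.read_time())
s=snapshot('side')
cv2.imwrite('pics/s_n.png',cv2.resize(s[240:360,270:430],None,fx=5,fy=5))
E
```

```text
(0.0645, 0.0455, 0.17) [-0.1924 -0.1874  0.1311] [1.3781 0.4793 0.3734] 0.09699198444715947
(0.0645, 0.0455, 0.13) [0.3539 0.0378 0.1596] [-0.0689  0.4415 -0.4499] 0.09618788847081541
(0.0645, 0.0455, 0.1) [1.6648 0.217  0.7044] [1.8046 0.5801 2.8248] 0.095666598794151
(0.0645, 0.0455, 0.08) [1.3074 0.1782 0.305 ] [3.3243 1.0453 1.9164] 0.09713784657425778
(0.0645, 0.0455, 0.06) [1.2017 0.2857 0.1114] [ 4.7     2.3051 -0.205 ] 0.09301628721587442
(0.0645, 0.0455, 0.04) [1.1639 0.2737 0.117 ] [ 5.1527  2.0988 -0.664 ] 0.09987094177695448
(0.0645, 0.0455, 0.02) [ 0.3584  0.1554 -0.2471] [ 5.1226  1.1071 -4.635 ] 0.09706806284302315
(0.0645, 0.0455, 0.01) [-0.1275  0.0394 -0.1976] [ 5.2156  1.3474 -4.1309] 0.09471023458863218
(0.0645, 0.0455, 0) [0.4709 0.1351 0.3692] [ 5.1023  2.6258 -0.6302] 0.09854419671412992
21.0833
```

View pics/s_n.png

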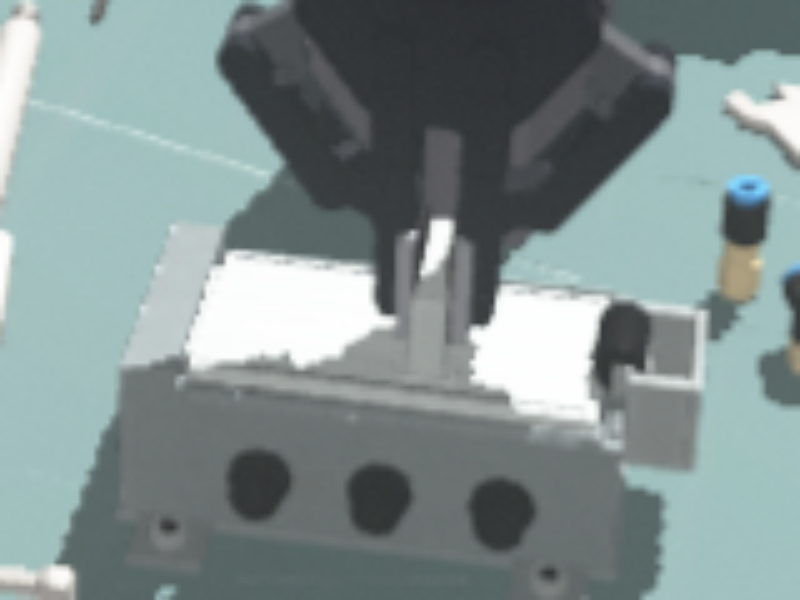

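The plain end has snapped under the roller at about (610,400). I'll press down a touch more, then release.

```bash
python3 - <<'E'
from h import *
np.set_printoptions(precision=4,suppress=True)
f0=np.array(arm.read_ft_force())
for z in(.0448,.0440,.0432):
    p,q=tippose(.065,z,0);arm.line_to(p,.03,q)
    f=arm.read_ft_force()-f0;print(z,(np.array(arm.read_tool_pos())-p)*1e3,f)
    if f[2]>10:break
arm.move_gripper(.3)
p=np.array(arm.read_tool_pos())
arm.line_to(list(p+[0,0,.06]),.1)
arm.line_to(list(p+[0,0,.16]),.2)
print(arm.read_time(),arm.read_ft_force())
# get out of the way of top view
arm.movep([.45,-.45,.35],q)
print(arm.read_time())
s=snapshot('side');t=snapshot('top')
cv2.imwrite('pics/s_o.png',cv2.resize(s[250:370,270:430],None,fx=5,fy=5));cv2.imwrite('pics/t_o.png',cv2.resize(t[225:345,240:400],None,fx=5,fy=5))
E
```

```text
0.0448 [0.3926 0.1551 0.3412] [-0.5876  0.307   2.3777]
0.044 [0.395  0.1532 1.0733] [-1.7347 -1.243   8.3501]
0.0432 [0.4048 0.171  1.8601] [-3.4961  1.6072 13.7381]
23.5833 [ 0.6302 -0.0047 -0.1769]
24.5917
```

View pics/s_o.png

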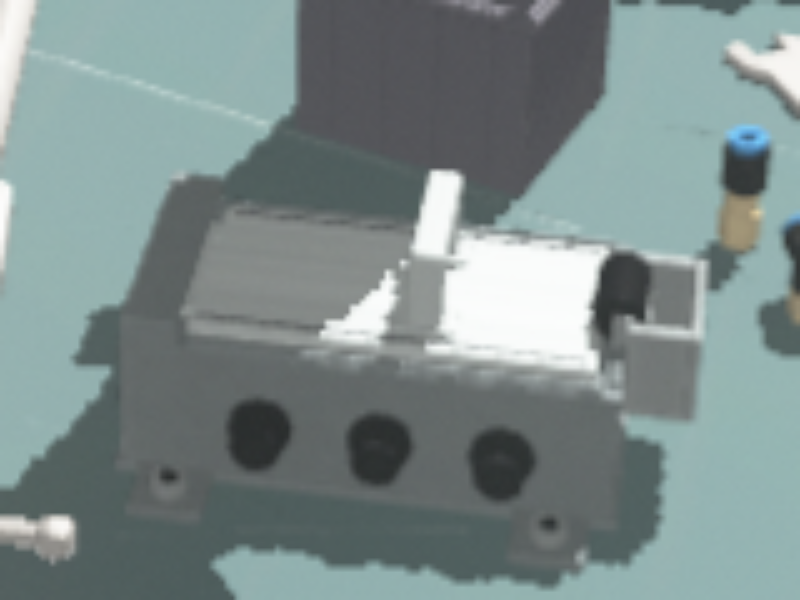

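View pics/t_o.png

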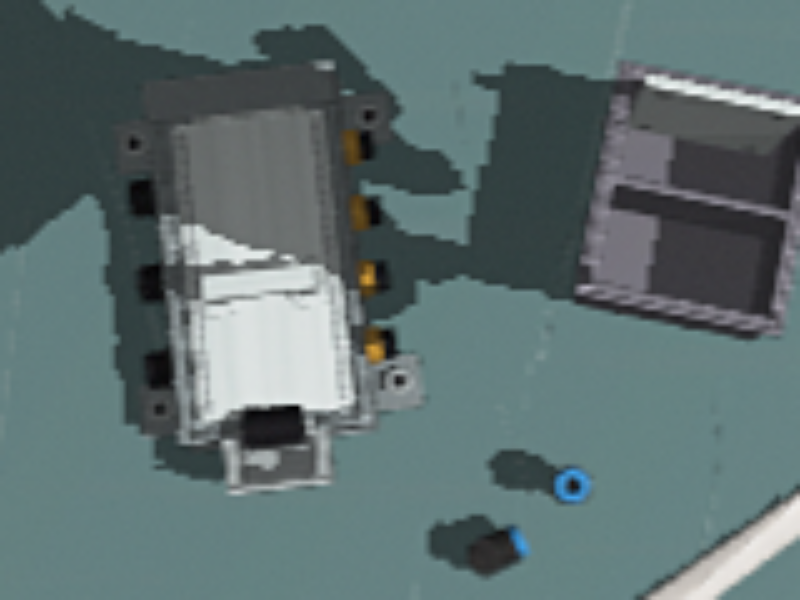

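```bash
python3 - <<'E'
from h import *
ex=np.array([np.cos(BA),np.sin(BA),0]);ey=np.array([-np.sin(BA),np.cos(BA),0])
B=lambda x,y,z:np.array([*BO,0])+(x*ex+y*ey+np.array([0,0,z]))/1e3
for k,v in dict(plainN=B(-65,30,50),plainF=B(-65,-30,50),hN=B(-15,22,77),hF=B(-15,-22,77)).items():
    print(k,np.round((proj('side',v)[0]-[270,250]+.4)*5),np.round((proj('top',v)[0]-[240,225]+.4)*5))
print(arm.read_ft_force(),arm.read_time())
ticket.finish_job()
E
```

```text
plainN [598. 371.] [197. 426.]
plainF [613. 248.] [351. 409.]
hN [428. 256.] [198. 290.]
hF [448. 170.] [313. 278.]
[0.86508517 0.83884098 0.35334704] 24.6917
the job is handed in; nothing more can be done
```

The cover is on the box, closed and let go, and I handed the job in at about 24.7 s on the robot's clock. No verdict came back, so what follows rests on my own checks.

I lifted the cover out of the bin by its tongue end and laid it flat on the bench, handle up. I let go and gripped it again by the handle. The tongue went in under the lip with the cover sloping 0.22 rad and no noticeable contact force. I then turned the cover down past the roller and pressed about 14 N at the handle (a little over the 5–12 N given), opened the gripper and moved the arm clear.

**Last checks**
- **Seating:** while pressing, the tool stopped where the cover's underside would be 45.1 mm up, against the ledge at 45 mm.
- **Pictures:** both cameras show the cover flat in the recess with its plain end under the roller. The handle and plain-end corners lie within about 2 mm of where a seated cover should be. That comparison was by eye, and part of the plain end is hidden by the roller.
- **Surroundings:** the nearby fittings and the part of the spanner in view look unmoved. The plain plate is still in the bin. I did not check the other bystanders again after letting go.
- **Robot:** the force reading at the end was about 1 N, which is noise.

**Disagreement:** estimates of the box's position from the two cameras, and from repeated measurements, differed by up to 2 mm. This did not affect the fit. No check failed.

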